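# Push a timer relay down the earthed test lane and shut the cabinet

## Task

Ready the timer relay for its insulation test: push it with the fingertips along the loading board and down the lane between the two bare earth rails, without it or your fingers touching either rail, until it is fully home and square against the contact block. Then push the clear sliding door fully shut over it. Push only, and gently: do not grip, lift or tip the relay, and leave the other things lying about where they are.

Things in the scene. Friction and masses are not known exactly. Their poses are not given: they have to be found in the camera images.
- cabinet: Low grey steel cabinet 190 wide, 270 deep, 99 mm high over its side runners, brown loading board before it (190 long, 260 wide). Fixed. Origin at bench height, on the lane's centre line, in the plane of the open mouth (120 mm wide, jambs 86 mm high, no lintel, open-topped while the door is open). x runs down the lane into the cabinet, y left, z up. Board and lane are one flat surface at z = 12 mm.
- rail_left: Bare copper earth rail on the left of the lane, 125 long (x), 10 wide (y), 14 mm high; its top lies 26 mm above the bench. Origin at the middle of its underside, at x = +27.5, y = +44, z = +12 mm in the cabinet's frame: it runs from 35 mm in front of the mouth to the contact block. Must not be touched.
- rail_right: The same rail on the right, at y = -44 mm in the cabinet's frame. The free lane between the rails is 78 mm wide, the relay 60 mm: 9 mm to spare each side when central.
- contact_block: Black moulded contact block that closes the far end of the lane, 45 (x) by 70 (y) by 40 mm high, brass studs in its front face. Origin at the foot of the middle of that front face (the face the relay must meet), at x = +90, z = +12 mm in the cabinet's frame.
- relay: Cream bakelite timer relay, 0.25-0.5 kg, loose on the board before the rails. Origin: centre of its underside. 70 mm long (x), 60 wide (y), flat upright sides 42 mm high; raised middle (40 by 60) to 57 mm, dial knob to 63 mm. At the start its x points down the lane within 12 degrees, up to 12 mm off the centre line. Fully home its origin is 55 mm inside the mouth, 35 mm from the block's face.
- door (a joint): Sliding clear acrylic door on top of the cabinet, in m: 0 = fully shut, up to 0.10 as it slides away from the robot along the cabinet's x. 150 (x) by 172 mm, upper face 92 mm above the bench; its front edge lies at x = this value in the cabinet's frame. Slides with about 1.5 N and stays where it is left.
- door_pull (a point): Centre of the door's pull: an aluminium bar standing on the door near its front edge, 10 thick (x), 100 long (y), 22 mm high (from 92 to 114 mm above the bench); it can be pushed from either side. Moves with the door, 12 mm behind the door's front edge.
- lug_a: Tin-plated ring lug, about 60 long, 24 wide, 15 mm high, lying on the right edge of the loading board. Origin under its middle. Leave alone.
- lug_b: The same kind of lug on the near left corner of the loading board. Leave alone.
- clip: Blue plastic test clip body, about 75 by 22 by 16 mm, on the left edge of the loading board near the cabinet. Origin under its middle. Leave alone.
- spanner: Steel spanner, 210 mm long, on the bench to the right. Leave alone.
- screwdriver: Screwdriver, 190 mm long, on the bench to the left. Leave alone.
- tape: Roll of black tape lying flat, 66 mm across, 19 mm high, on the bench to the left. Leave alone.
- mug: White mug, 80 mm across, 92 mm high, on the bench to the right. Leave alone.
Mind the look-alikes: they are no part of the job. What is meant by the relay is not purple or red, and is the larger of those in its own colour.

How it is judged:
By the outcome, as a careful person would: the job done as asked, in the order asked, and still so for the second after the job is handed in, with the robot touching nothing.
It also fails if it takes over 72 s, if anything falls off the work surface, if the arm or the gripper's body presses on something with over 40 N, if the wrist force passes 120 N, or if a joint passes its speed limit or range.

## Robot

A 6-joint arm with a two-finger parallel gripper is mounted at the origin on the work surface. World frame = base frame: x ahead of the robot, y to its left, z up, the work surface at z = 0. Lengths are in m, angles in rad, forces in N, time in s.
With the tool pointing down it reaches from about 0.375 to 0.75 m from the base axis. Payload 9 kg.
Tool frame: the origin (TCP) lies midway between the tips of the shut fingers; the grasp point (between the pads) lies 19 mm behind it (ctrl.grip_point_offset is the z of the grasp point in the tool frame, in m); z points along the fingers, y is the direction in which the jaws open and shut (so a half turn about z gives the same grasp; the last joint's range is limited). The gripper opens to 85 mm and grips with 20 to 120 N. Pads are 22 mm wide; open, the fingers measure 114 mm over their backs; the gripper's body (76 mm by 85 mm) begins 54 mm behind the grasp point. The pads swing forward as they close: fully open they stand 13 mm farther back than shut.
Start: joints at [-1.472, 0.104, 0.097, 1.564, 0, 1.353], TCP at [0.187, -0.57, 0.231] pointing down, gripper open.
Joint ranges: [-2.99, 2.99], [-0.84, 1.86], [-1.1, 1.16], [-1.84, 2.11], [-1.51, 1.56], [-3.14, 3.14]. Speed limits (rad/s): [2.22, 2.22, 2.57, 3.14, 3.14, 3.14].

## Interface

Orientations are given as a unit quaternion [w, x, y, z].
In Python, from rig import ctrl gives the robot as it stands.
- The arm moves only by the shell command python3 -m pendant 'ROWS' [OPENING] [FORCE]. ROWS is JSON, a list of rows, each a list of 4 numbers: the shift along the tool's x, y, z scaled (see below), then the turn about the tool's z scaled (see below). A call has 1 to 12 rows; each row is the pose to reach, as a shift and turn from the pose commanded when the call began, along the tool's axes at that moment, turning the shorter way round; what a row does not reach only later rows make up. The controller multiplies each number of a shift by 20 cm and each number of a turn by 180 degrees. A row lasts 1/8 s, in which the tool goes at most 62.5 mm and 10.7 degrees, less where a joint would pass 70% of its speed; a pose out of reach is approached as far as the arm can. A call with a number of a shift or a turn outside -1 to 1 is refused whole. A call with a gripper value outside its range is refused whole. OPENING is the closure, from 0 (fully open) to 1 (shut), set as the call begins (- or left out, the last holds). The fingers move at their own pace and stop on an object; FORCE is the grip in N (left out, the last holds). Time passes only in rows, so rows that repeat a pose let the fingers close. It gives the time, the measured TCP pose, the force and the opening at its end, in the units of the state.
- ctrl.read_state(): the state, without advancing time (a new reading comes with each control period).
- ctrl.grab_frame(name): name is "side" or "top"; returns (picture, depth): 420x560x3 uint8, red, green, blue; 420x560 float32, m along the optical axis (not along the pixel's ray), 0 where there is no reading.
- ctrl.camera_info(name): a dict with "fx", "fy", "cx", "cy" (pixels), "xyz" and "rotation" of the camera in the world. Camera axes: x right, y down, z forward; pixel columns grow to the right and rows downward; lengths in m; the calibration is good to about 2 mm. A picture is of the moment at which its call begins. camera_info takes no time and is no camera call.
- ctrl.job_done(): hands the job in, once; it reports no verdict.
The state is a dict: "t": time; "joints": joint angles; "qvel": joint speeds; "effort": joint torques, N m; "tool_pos": TCP position; "tool_rot": TCP orientation; "wrist_force": force on the tool from outside, world axes, zero at the start; "torque": the same for the moment, N m; "width": finger opening in m.
Only numpy, scipy, OpenCV 4.12 (cv2) and the standard library are available. Lean on these libraries where they do the work, as an engineer would, in place of code of your own. Each camera call takes 0.05 s, during which the arm holds its last target.

## Working session

There is one attempt and no reset: what is moved stays moved. The work goes in short steps, Python scripts to look and compute and a shell command to move; the robot and the scene stay as the last step left them, time stands still between calls to the robot, and variables do not carry over. Pictures are saved under pics/ and viewed, and the job is handed in when it is done.

```bash
mkdir -p pics; ls; cat > h.py <<'E'
import numpy as np, cv2
from rig import ctrl
def snap(name,fn):
    im,d=ctrl.grab_frame(name); cv2.imwrite('pics/'+fn+'.png',im[:,:,::-1]); np.save('pics/'+fn+'.npy',d); return im,d
def ray(name,u,v):
    c=ctrl.camera_info(name); R=np.array(c['rotation'])
    if R.shape==(4,):
        from scipy.spatial.transform import Rotation as Ro
        R=Ro.from_quat([R[1],R[2],R[3],R[0]]).as_matrix()
    return np.array(c['xyz']),R@np.array([(u-c['cx'])/c['fx'],(v-c['cy'])/c['fy'],1.])
def atz(name,u,v,z):
    o,r=ray(name,u,v); return o+r*(z-o[2])/r[2]
def atd(name,u,v,d):
    o,r=ray(name,u,v); return o+r*d[int(round(v)),int(round(u))]
def proj(name,p):
    c=ctrl.camera_info(name); R=np.array(c['rotation'])
    q=R.T@(np.array(p)-np.array(c['xyz'])); return c['fx']*q[0]/q[2]+c['cx'],c['fy']*q[1]/q[2]+c['cy']
E
python3 - <<'E'
from h import *
for n in('top','side'):
    snap(n,n+'0'); print(ctrl.camera_info(n))
print(ctrl.read_state(), ctrl.grip_point_offset)
E
```

```text
pics
{'fx': 472.56562030910663, 'fy': 472.56562030910663, 'cx': 279.84075279379357, 'cy': 211.14072446865728, 'xyz': array([ 0.33010705, -0.00606715,  1.24496749]), 'rotation': array([-0.03549597,  0.70559829, -0.70532166,  0.05824478])}
{'fx': 481.4181115161985, 'fy': 481.4181115161985, 'cx': 280.7044647735694, 'cy': 210.2336538857126, 'xyz': array([ 0.44744223, -0.9231852 ,  1.13600603]), 'rotation': array([-0.35461703,  0.93488865, -0.01100529,  0.010433  ])}
{'t': 0.1, 'joints': array([-1.47170607e+00,  1.04677400e-01,  9.65732047e-02,  1.56389471e+00,
       -1.42117082e-05,  1.35311877e+00]), 'qvel': array([ 0.00092097, -0.00179304,  0.00374245,  0.0016316 ,  0.00131415,
        0.00107254]), 'effort': array([ 6.51939146e-03, -5.58205032e+01,  5.04721177e+01,  1.28743492e-02,
       -2.20333523e-04, -1.09177469e-05]), 'tool_pos': array([ 0.18688645, -0.56984779,  0.23059234]), 'tool_rot': array([-6.00652272e-04,  9.87483288e-01,  1.57722523e-01,  2.85383013e-05]), 'wrist_force': array([ 0.0075601 ,  0.01579242, -0.11739544]), 'torque': array([ 0.03608807, -0.01339946,  0.01384792]), 'width': 0.085493894922764} -0.0187
```

View pics/top0.png

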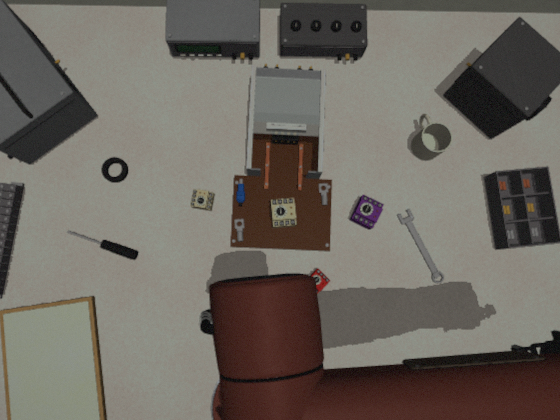

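View pics/side0.png

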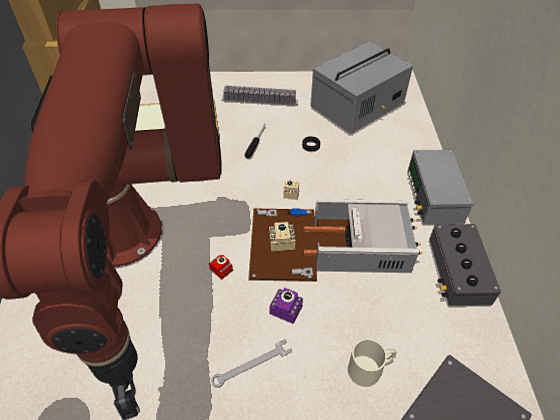

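The top view shows the cabinet at the centre with its mouth at about row 172. The relay (cream, larger) is on the board at about (284,212), the door pull at (286,126), the clip at (241,191), and the lugs at (324,192) and (239,230). I'll enlarge.

```bash
python3 - <<'E'
import cv2
a=cv2.imread('pics/top0.png')[60:255,220:345]
cv2.imwrite('pics/top0c.png',cv2.resize(a,None,fx=3.07,fy=3.07,interpolation=cv2.INTER_CUBIC))
a=cv2.imread('pics/top0.png')[165:255,225:340]
cv2.imwrite('pics/top0d.png',cv2.resize(a,None,fx=6,fy=6,interpolation=cv2.INTER_CUBIC))
E
```

```text
(no output)
```

View pics/top0c.png

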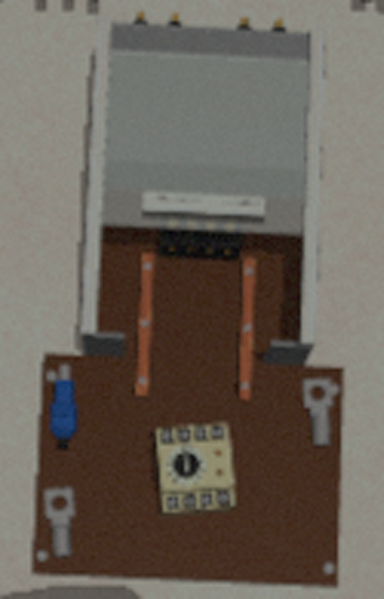

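View pics/top0d.png

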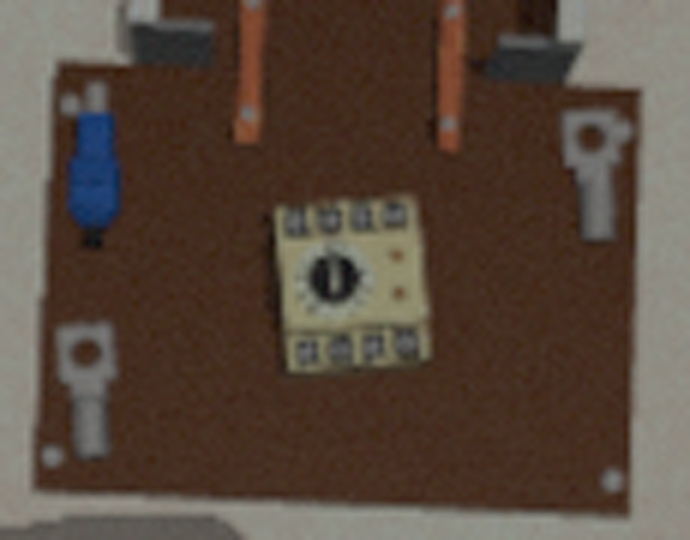

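```bash
cat >> h.py <<'E'
from scipy.spatial.transform import Rotation as Ro
from scipy.optimize import least_squares
def Rm(name):
    q=np.array(ctrl.camera_info(name)['rotation']); return Ro.from_quat([q[1],q[2],q[3],q[0]]).as_matrix()
def proj(name,P):
    c=ctrl.camera_info(name); q=(np.atleast_2d(P)-np.array(c['xyz']))@Rm(name)
    return np.c_[c['fx']*q[:,0]/q[:,2]+c['cx'],c['fy']*q[:,1]/q[:,2]+c['cy']]
def w(pose,L):
    x,y,a=pose; L=np.atleast_2d(np.array(L,float)); c,s=np.cos(a),np.sin(a)
    return np.c_[x+c*L[:,0]-s*L[:,1],y+s*L[:,0]+c*L[:,1],L[:,2]]
def fit(name,L,px,x0):
    f=lambda p:(proj(name,w(p,L))-px).ravel()
    r=least_squares(f,x0,loss='soft_l1'); return r.x,r.fun.reshape(-1,2)
E
python3 - <<'E'
from h import *
d=lambda X,Y:(225+X/6-.4,165+Y/6-.4); c=lambda X,Y:(220+X/3.07-.35,60+Y/3.07-.35)
L=[];px=[]
def A(l,p): L.append(l);px.append(p)
A((0,.13,.012),d(57,62));A((0,-.13,.012),d(640,90));A((-.19,.13,.012),d(34,490));A((-.19,-.13,.012),d(628,516))
A((-.035,.044,.026),d(248,143));A((-.035,-.044,.026),d(449,152))
A((.09,.044,.026),c(149,253));A((.09,-.044,.026),c(250,257))
p,r=fit('top',L,np.array(px),[.45,0,0]); print(p,np.degrees(p[2]));print(r.round(2))
L=[(.035,.03,.054),(.035,-.03,.054),(-.035,.03,.054),(-.035,-.03,.054)]
q=[d(276,208),d(413,194),d(288,374),d(430,358)]
rp,r=fit('top',L,np.array(q),[.35,0,0]); print(rp,np.degrees(rp[2]));print(r.round(2))
ca,sa=np.cos(p[2]),np.sin(p[2]); dx=rp[:2]-p[:2]; print('relay in cab',ca*dx[0]+sa*dx[1],-sa*dx[0]+ca*dx[1],np.degrees(rp[2]-p[2]))
# overlay side view to check
im=cv2.imread('pics/side0.png')
pts=[w(p,[x]) for x in [(-.035,.039,.026),(-.035,.049,.026),(-.035,-.039,.026),(-.035,-.049,.026),(0,.13,.012),(0,-.13,.012),(-.19,.13,.012),(-.19,-.13,.012),(.09,.039,.026),(0,-.06,.086),(0,.06,.086)]]+[w(rp,[x]) for x in L]+[w(rp,[x[:2]+(.012,)]) for x in L]
big=cv2.resize(im[190:300,235:430],None,fx=4,fy=4,interpolation=cv2.INTER_CUBIC)
for P in pts:
    u=proj('side',P)[0]; cv2.circle(big,(int((u[0]-235+.5)*4),int((u[1]-190+.5)*4)),3,(0,255,0),-1)
cv2.imwrite('pics/ov.png',big)
# door pull
for v in (124,126,128): print(atd('top',286,v,np.load('pics/top0.npy')) if 0 else np.load('pics/top0.npy')[v,280:292:4])
for v in range(195,208,2):
  z=.114
E
```

```text
[ 0.58607921 -0.05444198 -0.04399508] -2.520732503698945
[[-0.07 -0.18]
 [ 0.36 -0.16]
 [-0.27  0.12]
 [ 0.36  0.18]
 [-0.1  -0.12]
 [-0.07 -0.03]
 [-0.17 -0.09]
 [ 0.01  0.26]]
[ 0.48745755 -0.0532348   0.09523559] 5.456597268196698
[[-0.41  0.06]
 [ 0.13  0.27]
 [ 0.19 -0.4 ]
 [ 0.07  0.06]]
relay in cab -0.09857932061948493 -0.0031314544051869635 7.977329771895643
[1.1900179 1.1919367 1.1908405]
[1.1689885 1.1701947 1.166101 ]
[1.1728112 1.169016  1.1702502]
```

View pics/ov.png

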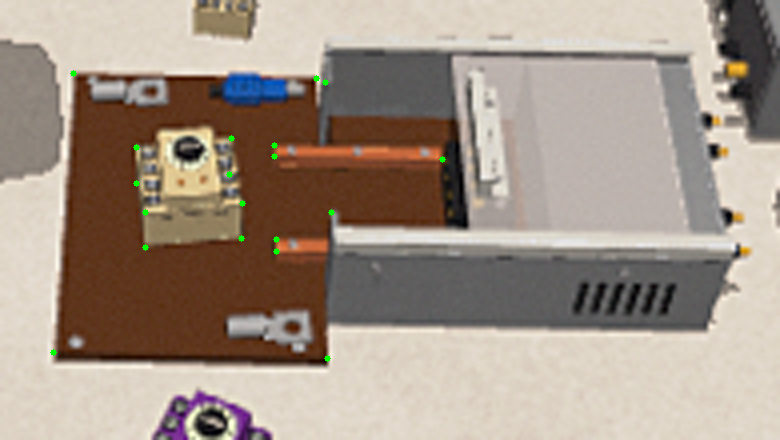

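```bash
cat >> h.py <<'E'
CAB=[ 0.58607921,-0.05444198,-0.04399508]
def tool():
    s=ctrl.read_state(); q=s['tool_rot']; R=Ro.from_quat([q[1],q[2],q[3],q[0]]).as_matrix(); return s,R
def incab(P):
    a=CAB[2];d=np.array(P[:2])-CAB[:2];return np.array([np.cos(a)*d[0]+np.sin(a)*d[1],-np.sin(a)*d[0]+np.cos(a)*d[1]])
def where():
    s,R=tool(); print('t',s['t'],'cab xy mm',(incab(s['tool_pos'])*1e3).round(1),'z',(s['tool_pos'][2]*1e3).round(1),'yaw-cab',np.degrees(np.arctan2(R[1,0],R[0,0])-CAB[2]).round(2),'F',np.array(s['wrist_force']).round(1),'w',round(s['width'],4))
def go(x,y,z):
    "cab mm, z bench mm -> row numbers from current pose"
    s,R=tool(); P=w(CAB,[(x/1e3,y/1e3,z/1e3)])[0]; a=np.degrees(np.arctan2(R[1,0],R[0,0])-CAB[2])
    print((x,y,z),'row',((R.T@(P-s['tool_pos']))/.2).round(4),'turn',round(a/180,4))
E
python3 - <<'E'
from h import *
where()
go(-113,-70,200);go(-113,-70,60);go(-113,-70,30)
c=lambda X,Y:(220+X/3.07-.35,60+Y/3.07-.35)
for Y in (193,200,212,232): print(Y,(incab(atz('top',*c(203,Y),.114))*1e3).round(1),(incab(atz('top',*c(203,Y),.092))*1e3).round(1))
E
```

```text
t 0.1 cab xy mm [-376.1 -532.5] z 230.6 yaw-cab 20.67 F [ 0.   0.  -0.1] w 0.0855
(-113, -70, 200) row [ 2.0472 -1.6989  0.1555] turn 0.1148
(-113, -70, 60) row [ 2.047  -1.698   0.8555] turn 0.1148
(-113, -70, 30) row [ 2.047  -1.6979  1.0055] turn 0.1148
193 [116.7   1.8] [124.    1.1]
200 [110.9   1.6] [118.1   0.9]
212 [100.9   1.2] [107.9   0.5]
232 [84.3  0.5] [90.9 -0.2]
```

```bash
python3 -m pendant '[[0.2,-0.17,0,0.02],[0.4,-0.34,0,0.05],[0.6,-0.51,0,0.08],[0.8,-0.68,0.05,0.115],[1,-0.85,0.1,0.115],[1,-0.85,0.1,0.115],[1,-0.85,0.1,0.115]]' 1 20; python3 -c "
from h import *
where();go(-113,-70,150);go(-113,-70,30)"
```

```text
t: 0.98
tool_pos: [0.324, -0.3465, 0.2113]
tool_rot: [0.0, 1.0, -0.022, -0.0]
wrist_force: [-0.5, -0.4, 0.8]
width: -0.0002
t 0.975 cab xy mm [-249.  -303.3] z 211.3 yaw-cab 0.01 F [-0.5 -0.4  0.8] w -0.0002
(-113, -70, 150) row [ 0.6802 -1.1665  0.3058] turn 0.0001
(-113, -70, 30) row [ 0.6803 -1.1667  0.9058] turn 0.0001
```

```bash
python3 -m pendant '[[0.15,-0.25,0,0],[0.3,-0.5,0.1,0],[0.5,-0.75,0.2,0],[0.68,-0.95,0.4,0],[0.68,-0.95,0.4,0],[0.68,-0.95,0.4,0]]'; python3 -c "
from h import *
where();go(-113,-70,30)"
```

```text
t: 1.72
tool_pos: [0.4681, -0.1633, 0.1312]
tool_rot: [-0.0, 1.0, -0.022, -0.0]
wrist_force: [-0.5, 0.7, 0.1]
width: -0.0
t 1.725 cab xy mm [-113.1 -114. ] z 131.2 yaw-cab -0.04 F [-0.5  0.7  0.1] w -0.0
(-113, -70, 30) row [ 0.0006 -0.2199  0.5058] turn -0.0002
```

```bash
python3 -m pendant '[[0,-0.2,0.1,0],[0,-0.22,0.3,0],[0,-0.22,0.45,0],[0,-0.22,0.506,0],[0,-0.22,0.506,0],[0,-0.24,0.506,0],[0,-0.26,0.506,0],[0,-0.28,0.506,0],[0,-0.3,0.506,0],[0,-0.3,0.506,0]]'; python3 -c "
from h import *
where();snap('top','t1');snap('side','s1')
for n,r in(('t1',(165,255,225,340)),('s1',(190,300,235,430))):
    a=cv2.imread('pics/%s.png'%n)[r[0]:r[1],r[2]:r[3]]
    cv2.imwrite('pics/%sc.png'%n,cv2.resize(a,None,fx=[6,4][n[0]=='s'],fy=[6,4][n[0]=='s'],interpolation=cv2.INTER_CUBIC))
"
```

```text
t: 2.98
tool_pos: [0.471, -0.1023, 0.0301]
tool_rot: [0.0, 1.0, -0.022, 0.0]
wrist_force: [-0.1, -0.2, 0.1]
width: -0.0002
t 2.975 cab xy mm [-112.8  -52.8] z 30.1 yaw-cab 0.01 F [-0.1 -0.2  0.1] w -0.0002
```

View pics/t1c.png

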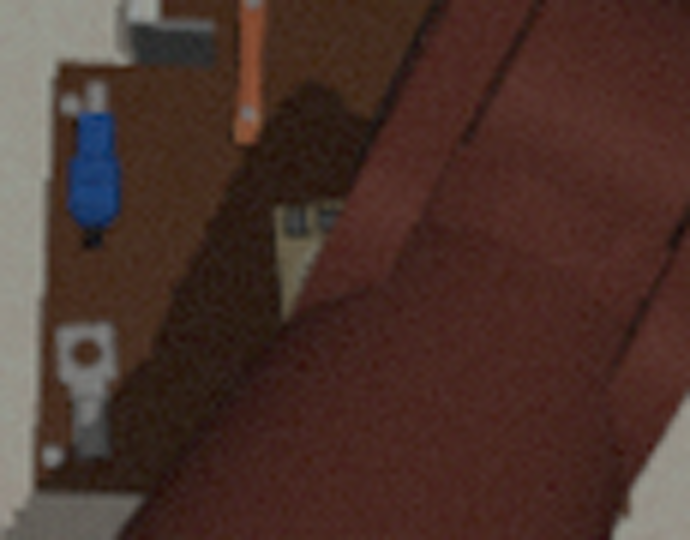

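View pics/s1c.png

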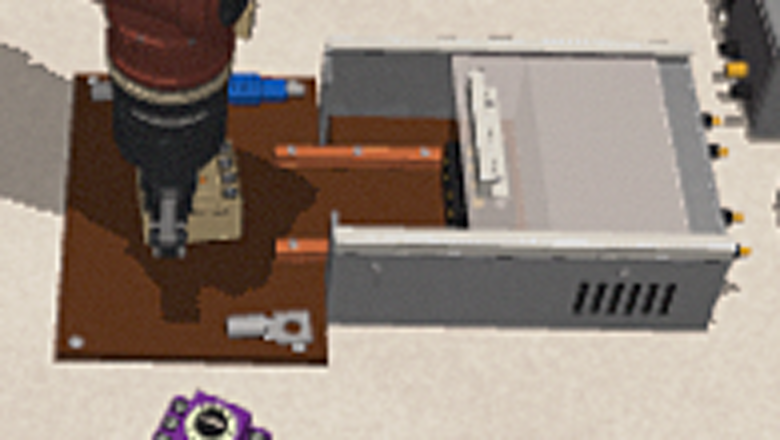

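The fingers stand just off the relay's right side, at (165,240) in the side crop, with no force yet. Next is a gentle push to the left.

```bash
python3 -m pendant '[[0,-0.005,0,0],[0,-0.01,0,0],[0,-0.015,0,0],[0,-0.02,0,0],[0,-0.02,0,0]]';python3 -m pendant '[[0,-0.005,0,0],[0,-0.01,0,0],[0,-0.01,0,0]]'; python3 -c "
from h import *
where();snap('side','s2')
a=cv2.imread('pics/s2.png')[210:265,255:330]
cv2.imwrite('pics/s2c.png',cv2.resize(a,None,fx=10,fy=10,interpolation=cv2.INTER_CUBIC))
"
```

```text
t: 3.7
tool_pos: [0.4713, -0.0988, 0.0302]
tool_rot: [0.0, 1.0, -0.022, 0.0]
wrist_force: [-0.3, -0.7, 1.6]
width: -0.0003
t: 4.08
tool_pos: [0.4713, -0.0966, 0.0302]
tool_rot: [0.0, 1.0, -0.022, 0.0]
wrist_force: [-0.8, -2.1, 2.1]
width: -0.0001
t 4.075 cab xy mm [-112.8  -47.2] z 30.2 yaw-cab -0.02 F [-0.8 -2.1  2.1] w -0.0001
```

View pics/s2c.png

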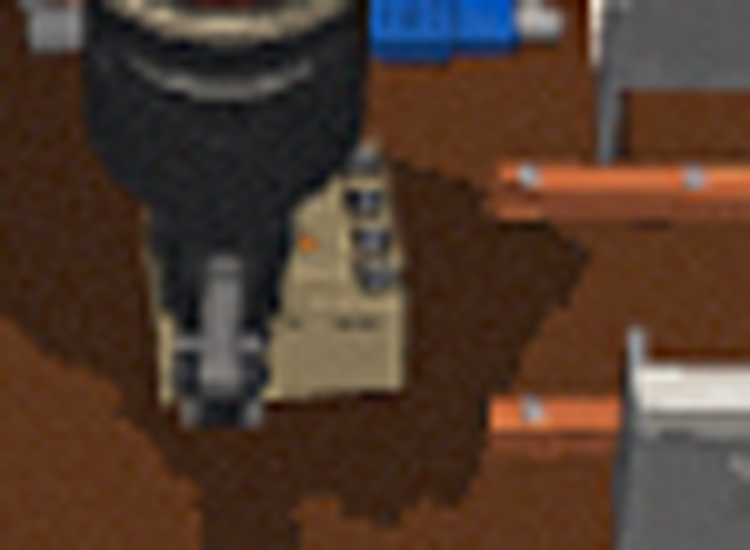

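```bash
python3 -m pendant '[[0,-0.005,0,0],[0,-0.01,0,0],[0,-0.015,0,0],[0,-0.02,0,0],[0,-0.02,0,0]]'; python3 -c "
from h import *
where();snap('side','s3')
a=cv2.imread('pics/s3.png')[210:265,255:330]
cv2.imwrite('pics/s3c.png',cv2.resize(a,None,fx=10,fy=10,interpolation=cv2.INTER_CUBIC))
"
```

```text
t: 4.75
tool_pos: [0.4715, -0.0925, 0.0301]
tool_rot: [0.0, 1.0, -0.022, 0.0]
wrist_force: [-1.0, -2.4, 1.7]
width: -0.0
t 4.75 cab xy mm [-112.8  -43.1] z 30.1 yaw-cab -0.02 F [-1.  -2.4  1.7] w -0.0
```

View pics/s3c.png

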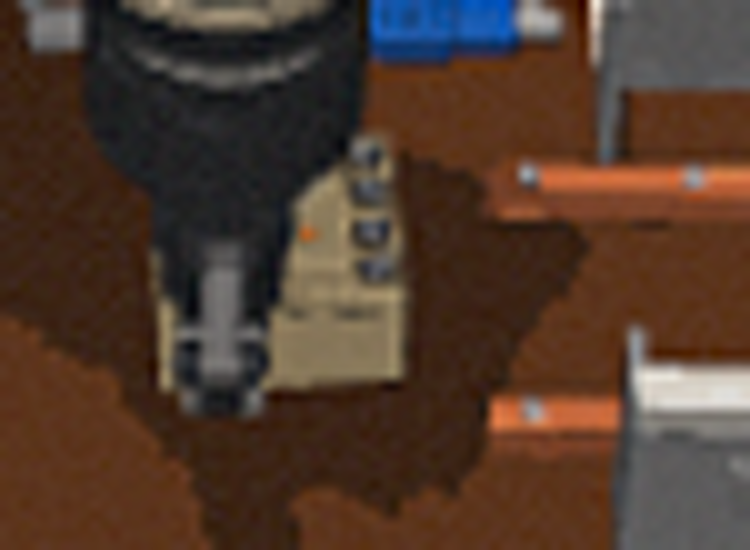

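```bash
python3 -c "
from h import *
for n,pp in(('s2',((402,387),(168,407))),('s3',((402,379),(168,391)))):
    q=[incab(atz('side',254.55+a/10,209.55+b/10,.012))*1e3 for a,b in pp]; print(n,np.round(q,1),np.degrees(np.arctan2(*(q[0]-q[1])[::-1])))
"
```

```text
s2 [[ -59.8  -24.6]
 [-127.8  -33.6]] 7.494672920945335
s3 [[ -59.7  -21.7]
 [-127.9  -27.8]] 5.086028820640296
```

```bash
python3 -m pendant '[[0,0.04,0,0],[0,0.1,0,0],[0,0.15,-0.1,0],[0,0.3,-0.3,0],[0,0.6,-0.4,0],[0,0.85,-0.4,0],[0,0.85,-0.4,0]]' 0.5; python3 -c "
from h import *
where();snap('side','s4');snap('top','t4')
a=cv2.imread('pics/s4.png')[190:300,235:430]
cv2.imwrite('pics/s4c.png',cv2.resize(a,None,fx=4,fy=4,interpolation=cv2.INTER_CUBIC))
a=cv2.imread('pics/t4.png')[165:255,225:340]
cv2.imwrite('pics/t4c.png',cv2.resize(a,None,fx=6,fy=6,interpolation=cv2.INTER_CUBIC))
"
```

```text
t: 5.68
tool_pos: [0.4631, -0.266, 0.1098]
tool_rot: [0.0, 1.0, -0.024, 0.0]
wrist_force: [-0.8, 0.5, -0.1]
width: 0.0428
t 5.675 cab xy mm [-113.5 -216.8] z 109.8 yaw-cab -0.27 F [-0.8  0.5 -0.1] w 0.0428
```

View pics/t4c.png

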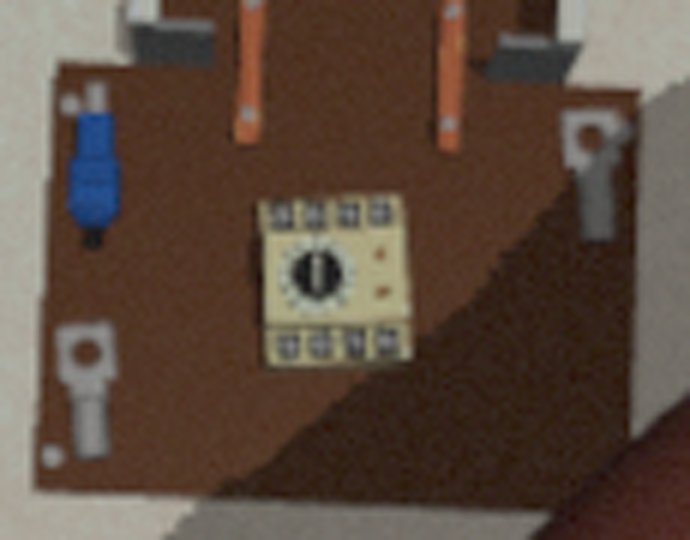

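View pics/s4c.png

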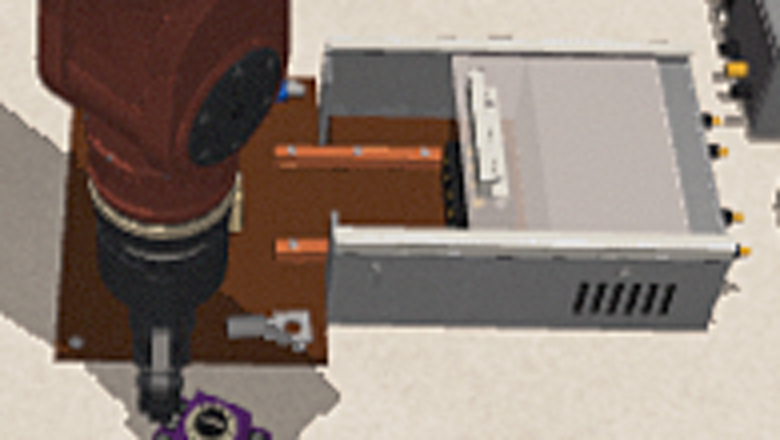

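```bash
cat >> h.py <<'E'
RL=[(.035,.03,.054),(.035,-.03,.054),(-.035,.03,.054),(-.035,-.03,.054)]
def relay(q):
    d=lambda X,Y:(225+X/6-.4,165+Y/6-.4)
    rp,r=fit('top',RL,np.array([d(*a) for a in q]),[.5,-.05,0]); print('relay cab mm',(incab(rp)*1e3).round(1),'yaw',np.degrees(rp[2]-CAB[2]).round(2),'res',r.round(2).tolist())
E
python3 -c "
from h import *
relay([(276,208),(413,194),(288,374),(430,358)])
relay([(260,201),(400,194),(268,368),(412,361)])
where();go(-165,0,110);go(-165,0,32)
"
```

```text
relay cab mm [-98.6  -3.1] yaw 7.98 res [[-0.41, 0.06], [0.13, 0.27], [0.19, -0.4], [0.07, 0.06]]
relay cab mm [-97.9   4. ] yaw 5.7 res [[-0.01, 0.32], [0.1, 0.28], [0.14, -0.24], [-0.24, -0.34]]
t 5.775 cab xy mm [-113.6 -213.5] z 109.4 yaw-cab -0.11 F [-0.1  1.2 -0.6] w 0.0425
(-165, 0, 110) row [-0.2593 -1.0669 -0.0014] turn -0.0006
(-165, 0, 32) row [-0.259  -1.0664  0.3886] turn -0.0006
```

```bash
python3 -m pendant '[[-0.1,-0.2,0,0],[-0.26,-0.45,0,0],[-0.26,-0.7,0,0],[-0.26,-0.9,0,0],[-0.26,-1,0,0],[-0.26,-1,0,0]]' 0.65;  python3 -c "
from h import *
where();go(-165,3,31)
"
```

```text
t: 6.52
tool_pos: [0.4205, -0.0583, 0.1098]
tool_rot: [-0.0, 1.0, -0.02, -0.0]
wrist_force: [-0.3, -0.6, -0.7]
width: 0.0296
t 6.525 cab xy mm [-165.3  -11.2] z 109.8 yaw-cab 0.19 F [-0.3 -0.6 -0.7] w 0.0296
(-165, 3, 31) row [ 0.0017 -0.0707  0.394 ] turn 0.0011
```

```bash
python3 -m pendant '[[0,-0.07,0.15,0],[0,-0.07,0.35,0.001],[0,-0.07,0.394,0.001],[0.02,-0.07,0.394,0.001],[0.04,-0.07,0.394,0.001],[0.06,-0.07,0.394,0.001],[0.075,-0.07,0.394,0.001],[0.09,-0.07,0.394,0.001],[0.105,-0.07,0.394,0.001],[0.12,-0.07,0.394,0.001],[0.12,-0.07,0.394,0.001]]';  python3 -c "
from h import *
where();snap('side','s5');snap('top','t5')
a=cv2.imread('pics/s5.png')[210:265,255:330]
cv2.imwrite('pics/s5c.png',cv2.resize(a,None,fx=10,fy=10,interpolation=cv2.INTER_CUBIC))
a=cv2.imread('pics/t5.png')[165:255,225:340]
cv2.imwrite('pics/t5c.png',cv2.resize(a,None,fx=6,fy=6,interpolation=cv2.INTER_CUBIC))
"
```

```text
t: 7.9
tool_pos: [0.4457, -0.0475, 0.0312]
tool_rot: [0.0, 1.0, -0.024, 0.0]
wrist_force: [0.8, 1.0, 0.2]
width: 0.0301
t 7.9 cab xy mm [-140.6    0.8] z 31.2 yaw-cab -0.21 F [0.8 1.  0.2] w 0.0301
```

View pics/s5c.png

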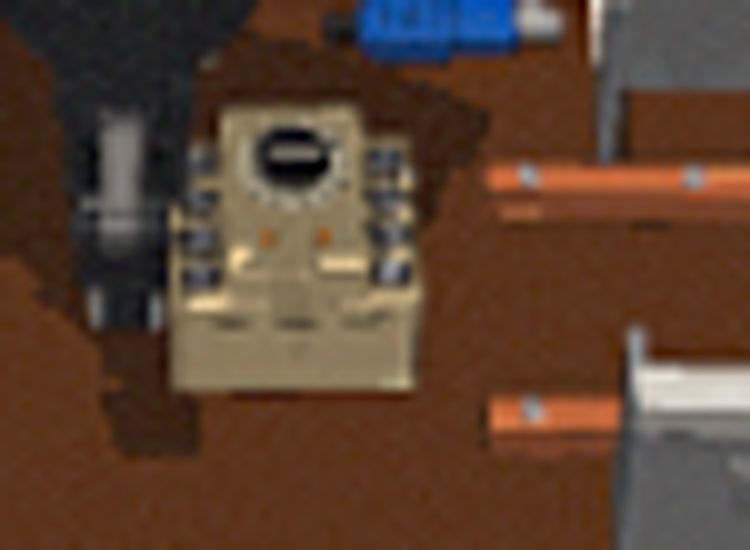

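View pics/t5c.png

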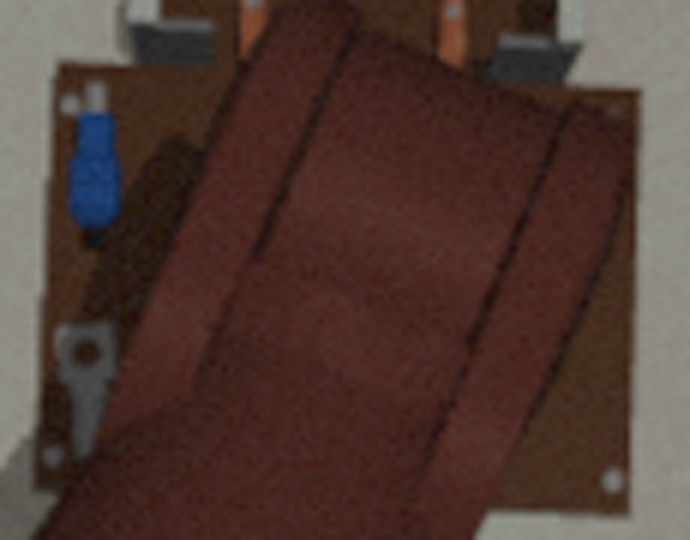

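```bash
cat >> h.py <<'E'
def sc(name,a,b,z): return incab(atz('side',254.55+a/10,209.55+b/10,z))*1e3
E
python3 -c "
from h import *
for p in [(-.035,.044,.026),(-.035,-.044,.026),(-.035,.049,.026),(-.035,-.049,.026),(-.035,-.049,.012)]: print(p,((proj('side',w(CAB,[p]))[0]-[254.55,209.55])*10).round())
for a,b in ((177,390),(413,387)): print(sc('s',a,b,.012).round(1))
for a,b in ((172,302),(418,300)): print('top edge',sc('s',a,b,.054).round(1))
print(sc('s',490,412,.026),sc('s',487,178,.026))
"
```

```text
(-0.035, 0.044, 0.026) [486. 177.]
(-0.035, -0.044, 0.026) [490. 413.]
(-0.035, 0.049, 0.026) [485. 164.]
(-0.035, -0.049, 0.026) [490. 427.]
(-0.035, -0.049, 0.012) [488. 456.]
[-125.3  -27.3]
[-56.5 -24.5]
top edge [-126.7  -27.7]
top edge [-56.6 -25.3]
[-35.03564813 -43.53048966] [-34.58619861  43.49026937]
```

Side view: the fingers at (120,260) are against the relay's rear face. The relay's lower right edge runs from (177,390) to (413,387), so its yaw is about 2° and its centre is about 4 mm left of the lane. I'll push on, squaring it and drifting slightly right.

```bash
python3 -m pendant '[[0.01,0,0,-0.001],[0.02,0,0,-0.001],[0.03,0,0,-0.001],[0.04,0.002,0,-0.001],[0.05,0.004,0,-0.001],[0.06,0.006,0,-0.001],[0.07,0.008,0,-0.001],[0.08,0.01,0,-0.001],[0.08,0.01,0,-0.001]]';  python3 -c "
from h import *
where();snap('side','s6')
a=cv2.imread('pics/s6.png')[210:265,255:330]
cv2.imwrite('pics/s6c.png',cv2.resize(a,None,fx=10,fy=10,interpolation=cv2.INTER_CUBIC))
"
```

```text
t: 9.12
tool_pos: [0.4617, -0.0503, 0.0313]
tool_rot: [0.0, 1.0, -0.022, 0.0]
wrist_force: [0.7, 0.8, 0.5]
width: 0.0302
t 9.125 cab xy mm [-124.5   -1.4] z 31.3 yaw-cab -0.03 F [0.7 0.8 0.5] w 0.0302
```

View pics/s6c.png

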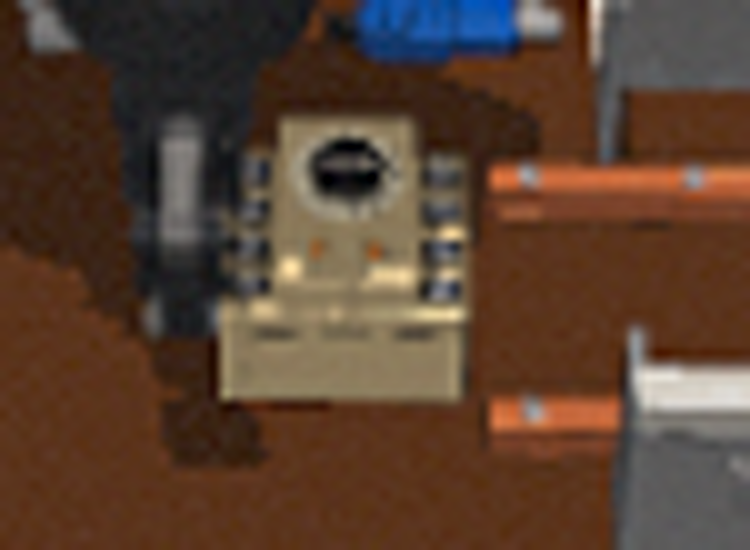

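```bash
python3 -c "
from h import *
for a,b in ((223,401),(460,401)): print(sc('s',a,b,.012).round(1))
for a,b in ((222,317),(468,317)): print('top edge',sc('s',a,b,.054).round(1))
go(-122,-2,31);go(9,-2,31);go(9,-3,31)
"
```

```text
[-111.9  -31. ]
[-42.9 -29.3]
top edge [-112.3  -32.8]
top edge [-42.4 -31. ]
(-122, -2, 31) row [0.0124 0.0032 0.0018] turn -0.0002
(9, -2, 31) row [0.6674 0.0028 0.0022] turn -0.0002
(9, -3, 31) row [0.6674 0.0078 0.0022] turn -0.0002
```

```bash
python3 -m pendant '[[0.02,0,0,0],[0.04,0,0,0],[0.06,0,0,0],[0.08,0,0,0],[0.1,0,0,0],[0.12,0,0,0],[0.14,0,0,0],[0.15,0,0,0],[0.15,0,0,0]]';  python3 -c "
from h import *
where();snap('side','s7')
a=cv2.imread('pics/s7.png')[210:265,255:330]
cv2.imwrite('pics/s7c.png',cv2.resize(a,None,fx=10,fy=10,interpolation=cv2.INTER_CUBIC))
"
```

```text
t: 10.3
tool_pos: [0.4916, -0.0516, 0.0313]
tool_rot: [0.0, 1.0, -0.022, 0.0]
wrist_force: [0.3, -0.5, -0.2]
width: 0.03
t 10.3 cab xy mm [-94.5  -1.3] z 31.3 yaw-cab -0.02 F [ 0.3 -0.5 -0.2] w 0.03
```

View pics/s7c.png

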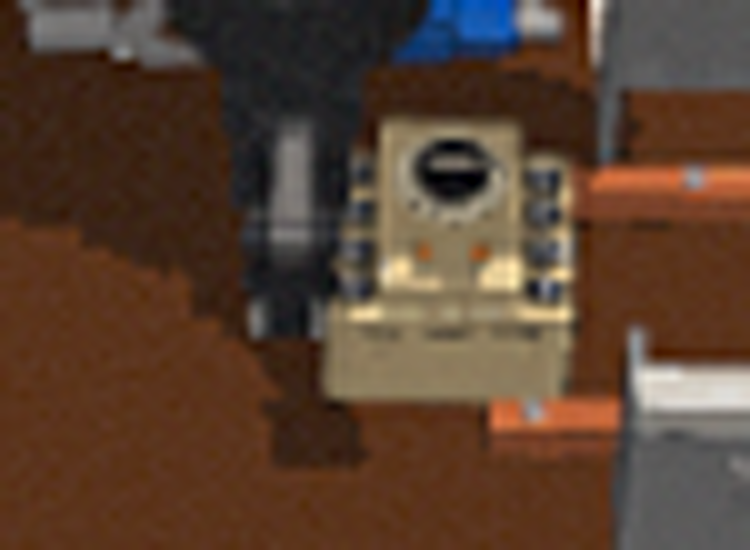

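```bash
python3 -c "
from h import *
for a,b in ((328,401),(480,401)): print(sc('s',a,b,.012).round(1))
for a,b in ((326,319),(575,318)): print('top edge',sc('s',a,b,.054).round(1))
for a,b in ((350,155),(570,160)): print('top left edge',sc('s',a,b,.054).round(1))
"
```

```text
[-81.3 -30.2]
[-37.1 -29.1]
top edge [-82.8 -32.8]
top edge [-12.  -30.6]
top left edge [-76.2  28. ]
top left edge [-11.9  27.8]
```

```bash
python3 -m pendant '[[0.02,0,0,0],[0.04,0,0,0],[0.06,-0.001,0,0],[0.08,-0.002,0,0],[0.1,-0.003,0,0],[0.12,-0.004,0,0],[0.14,-0.005,0,0],[0.16,-0.005,0,0],[0.18,-0.005,0,0],[0.2,-0.005,0,0],[0.22,-0.005,0,0],[0.22,-0.005,0,0]]';  python3 -c "
from h import *
where();snap('side','s8')
a=cv2.imread('pics/s8.png')[200:265,275:360]
cv2.imwrite('pics/s8c.png',cv2.resize(a,None,fx=9,fy=9,interpolation=cv2.INTER_CUBIC))
"
```

```text
t: 11.85
tool_pos: [0.5358, -0.0526, 0.0314]
tool_rot: [0.0, 1.0, -0.022, 0.0]
wrist_force: [-0.0, 0.6, -0.1]
width: 0.03
t 11.85 cab xy mm [-50.3  -0.3] z 31.4 yaw-cab -0.03 F [-0.   0.6 -0.1] w 0.03
```

View pics/s8c.png

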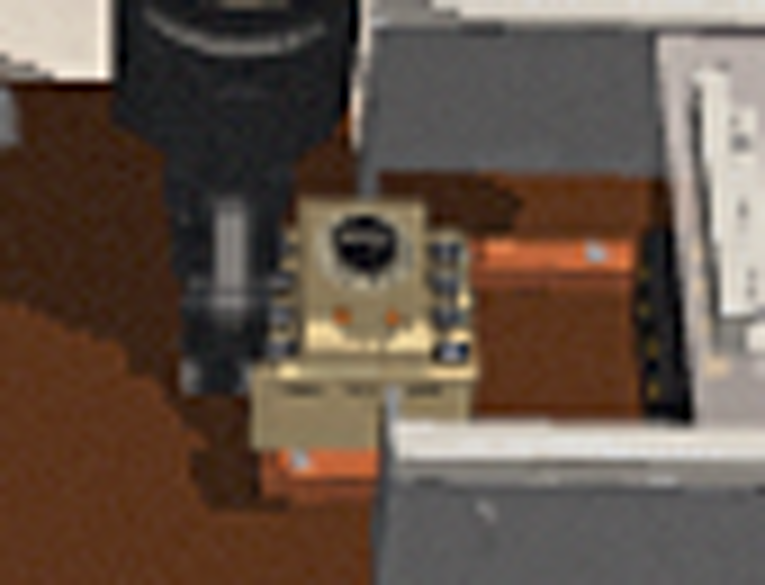

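```bash
python3 -c "
from h import *
f=lambda a,b,z:(incab(atz('side',274.55+a/9,199.55+b/9,z))*1e3).round(1)
print(f(252,371,.054),f(475,372,.054),f(280,235,.054),f(465,233,.054),f(252,448,.012),f(375,448,.012))
"
```

```text
[-39.  -29.2] [ 31.6 -27.8] [-29.1  26.9] [31.1 29.3] [-37. -28.] [  2.8 -27. ]
```

The relay is central within about 1 mm and square within about 1°. I'll carry on, slowing near the block.

```bash
python3 -m pendant '[[0.025,0,0,0],[0.05,0,0,0],[0.075,0,0,0],[0.1,0,0,0],[0.125,0,0,0],[0.15,0,0,0],[0.175,0,0,0],[0.2,0,0,0],[0.22,0,0,0],[0.24,0,0,0],[0.25,0,0,0],[0.25,0,0,0]]'
python3 -m pendant '[[0.01,0,0,0],[0.02,0,0,0],[0.02,0,0,0]]'
python3 -m pendant '[[0.005,0,0,0],[0.01,0,0,0],[0.01,0,0,0]]'
python3 -c "
from h import *
where();snap('side','s9')
a=cv2.imread('pics/s9.png')[200:265,285:370]
cv2.imwrite('pics/s9c.png',cv2.resize(a,None,fx=9,fy=9,interpolation=cv2.INTER_CUBIC))
"
```

```text
t: 13.4
tool_pos: [0.5856, -0.0548, 0.0313]
tool_rot: [0.0, 1.0, -0.022, 0.0]
wrist_force: [0.6, -0.7, 0.4]
width: 0.0299
t: 13.78
tool_pos: [0.5895, -0.0549, 0.0312]
tool_rot: [0.0, 1.0, -0.022, 0.0]
wrist_force: [0.1, 0.3, 0.3]
width: 0.03
t: 14.15
tool_pos: [0.5914, -0.055, 0.0313]
tool_rot: [0.0, 1.0, -0.022, 0.0]
wrist_force: [-1.6, 0.1, 0.5]
width: 0.0299
t 14.15 cab xy mm [ 5.3 -0.3] z 31.3 yaw-cab -0.03 F [-1.6  0.1  0.5] w 0.0299
```

View pics/s9c.png

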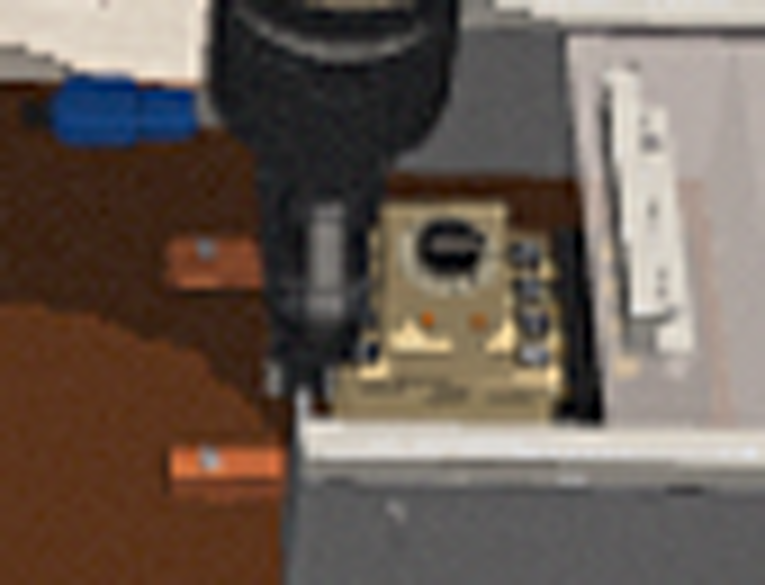

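```bash
python3 -m pendant '[[0.0025,0,0,0],[0.005,0,0,0],[0.005,0,0,0]]'
python3 -m pendant '[[0.0025,0,0,0],[0.005,0,0,0],[0.005,0,0,0]]'
```

```text
t: 14.58
tool_pos: [0.5923, -0.055, 0.0313]
tool_rot: [0.0, 1.0, -0.022, 0.0]
wrist_force: [-1.6, 0.0, 0.2]
width: 0.0301
t: 14.95
tool_pos: [0.5933, -0.0551, 0.0313]
tool_rot: [0.0, 1.0, -0.022, 0.0]
wrist_force: [-0.8, 0.6, -0.4]
width: 0.0295
```

```bash
python3 -c "
from h import *
where()"
```

```text
t 14.95 cab xy mm [ 7.2 -0.3] z 31.3 yaw-cab -0.03 F [-0.8  0.6 -0.4] w 0.0295
```

```bash
python3 -m pendant '[[0.0025,0,0,0],[0.005,0,0,0],[0.005,0,0,0]]'
python3 -m pendant '[[0.0025,0,0,0],[0.005,0,0,0],[0.005,0,0,0]]'
```

```text
t: 15.32
tool_pos: [0.5943, -0.0551, 0.0313]
tool_rot: [0.0, 1.0, -0.022, 0.0]
wrist_force: [-2.1, 0.7, 0.4]
width: 0.0299
t: 15.7
tool_pos: [0.5943, -0.0551, 0.0312]
tool_rot: [0.0, 1.0, -0.022, -0.001]
wrist_force: [-7.4, 0.3, 4.7]
width: 0.0297
```

```bash
python3 -m pendant '[[0.0025,0,0,0],[0.0025,0,0,0]]'
python3 -c "
from h import *
where()
im,d=snap('side','s10')
a=im[200:265,285:370,::-1]
cv2.imwrite('pics/s10c.png',cv2.resize(a,None,fx=9,fy=9,interpolation=cv2.INTER_CUBIC))
"
```

```text
t: 15.95
tool_pos: [0.5943, -0.0551, 0.0313]
tool_rot: [0.0, 1.0, -0.022, -0.001]
wrist_force: [-10.4, -0.3, 5.8]
width: 0.0294
t 15.95 cab xy mm [ 8.3 -0.3] z 31.3 yaw-cab -0.03 F [-10.4  -0.3   5.8] w 0.0294
```

View pics/s10c.png

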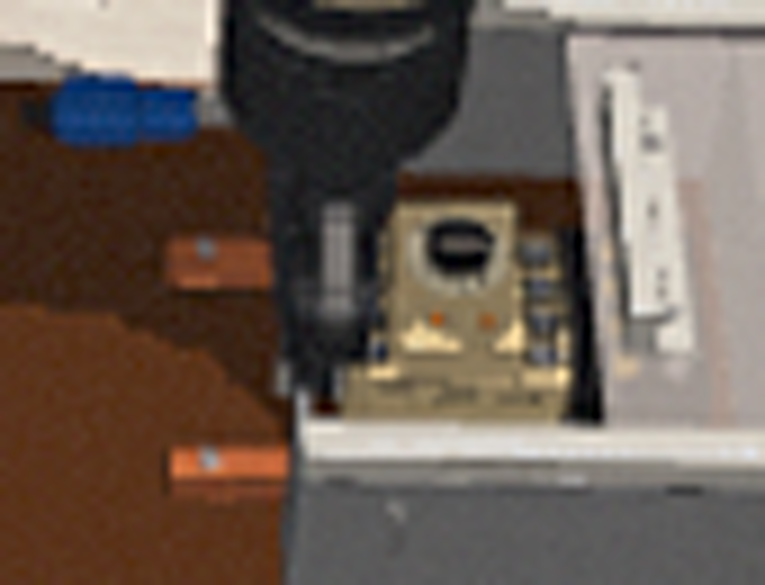

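```bash
python3 -m pendant '[[-0.02,0,0,0],[-0.06,0,0,0],[-0.1,0,-0.05,0],[-0.1,0,-0.2,0],[-0.1,0,-0.45,0],[-0.1,0,-0.6,0],[-0.1,0,-0.6,0]]' -
python3 -m pendant '[[0.1,0,0,0],[0.35,0,0,0],[0.6,0,0,0],[0.75,0,0,0],[0.75,0,0,0],[0.75,0,0,0]]' 1
python3 -c "
from h import *
where();go(140,0,115);go(140,0,99)
im,d=snap('side','s11')
a=im[190:290,275:430,::-1]
cv2.imwrite('pics/s11c.png',cv2.resize(a,None,fx=5,fy=5,interpolation=cv2.INTER_CUBIC))
"
```

```text
t: 16.88
tool_pos: [0.5773, -0.0548, 0.1552]
tool_rot: [0.001, 1.0, -0.022, 0.003]
wrist_force: [0.1, -0.6, -0.4]
width: 0.0297
t: 17.62
tool_pos: [0.7248, -0.0608, 0.1508]
tool_rot: [-0.0, 1.0, -0.022, -0.001]
wrist_force: [0.1, 0.4, 0.7]
width: 0.0002
t 17.625 cab xy mm [138.8  -0.3] z 150.8 yaw-cab -0.02 F [0.1 0.4 0.7] w 0.0002
(140, 0, 115) row [ 0.006  -0.0013  0.179 ] turn -0.0001
(140, 0, 99) row [ 0.0061 -0.0013  0.259 ] turn -0.0001
```

View pics/s11c.png

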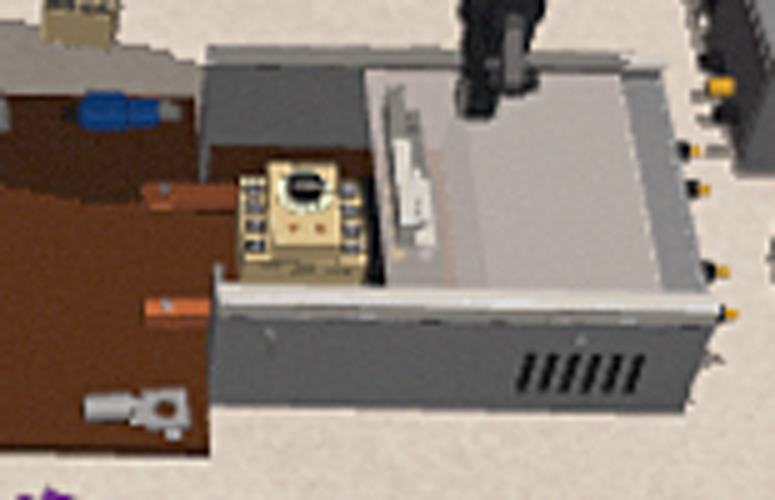

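```bash
python3 -c "
from h import *
f=lambda a,b,z:(incab(atz('side',274.5+a/5,189.5+b/5,z))*1e3).round(1)
P=[w(CAB,[(x,y,.054)])[0] for x,y in((.02,.03),(.02,-.03),(.09,-.03),(.09,.03))]
im=cv2.imread('pics/s11.png')[205:255,310:365]
b=cv2.resize(im,None,fx=12,fy=12,interpolation=cv2.INTER_CUBIC)
for q in P:
    u=proj('side',q)[0]; cv2.circle(b,(int((u[0]-310+.5)*12),int((u[1]-205+.5)*12)),3,(0,255,0),-1)
cv2.imwrite('pics/s11d.png',b)
"
```

```text
(no output)
```

View pics/s11d.png

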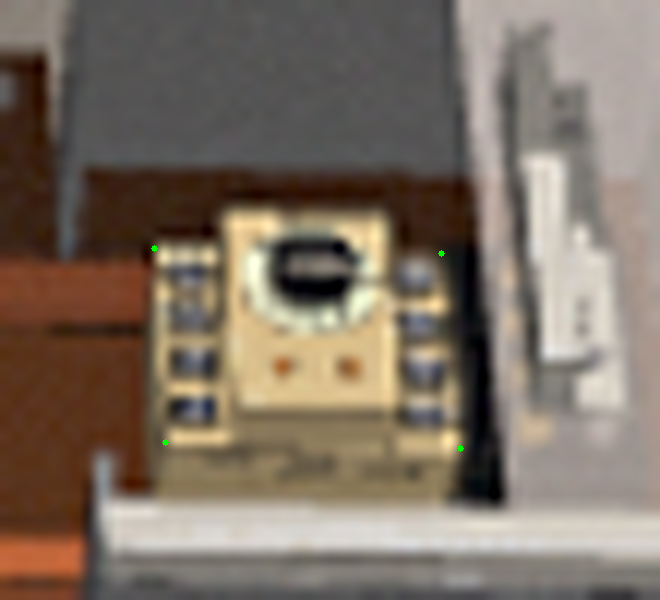

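The relay's top corners coincide with the predicted home pose within about a pixel: (155,248), (165,442), (460,448) and (441,253). Next is the door, pushed from behind its pull.

```bash
python3 -m pendant '[[0.006,0,0.1,0],[0.006,0,0.2,0],[0.006,0,0.25,0],[0.006,0,0.25,0]]' 1
python3 -m pendant '[[-0.02,0,0,0],[-0.04,0,0,0],[-0.06,0,0,0],[-0.08,0,0,0],[-0.1,0,0,0],[-0.12,0,0,0],[-0.12,0,0,0]]'
python3 -c "
from h import *
where();
im,d=snap('side','s12')
a=im[190:290,275:430,::-1]
cv2.imwrite('pics/s12c.png',cv2.resize(a,None,fx=5,fy=5,interpolation=cv2.INTER_CUBIC))
"
```

```text
t: 18.18
tool_pos: [0.7258, -0.0608, 0.0996]
tool_rot: [-0.0, 1.0, -0.022, -0.001]
wrist_force: [-0.1, 0.2, 0.8]
width: 0.0
t: 19.05
tool_pos: [0.7026, -0.0599, 0.1014]
tool_rot: [0.0, 1.0, -0.022, -0.0]
wrist_force: [-0.4, 0.4, -0.1]
width: -0.0003
t 19.05 cab xy mm [116.6  -0.4] z 101.4 yaw-cab -0.03 F [-0.4  0.4 -0.1] w -0.0003
```

View pics/s12c.png

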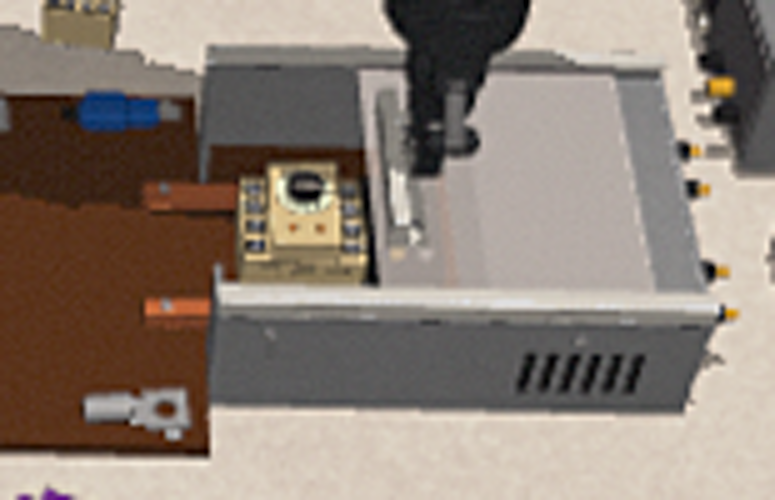

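The door's front edge has moved from about column 367 to 360, so the fingertips are driving it. I'll continue.

```bash
python3 -m pendant '[[-0.03,0,0,0],[-0.06,0,0,0],[-0.09,0,0,0],[-0.12,0,0,0],[-0.15,0,0,0],[-0.18,0,0,0],[-0.21,0,0,0],[-0.24,0,0,0],[-0.27,0,0,0],[-0.3,0,0,0],[-0.33,0,0,0],[-0.33,0,0,0]]'
python3 -m pendant '[[-0.02,0,0,0],[-0.04,0,0,0],[-0.06,0,0,0],[-0.08,0,0,0],[-0.08,0,0,0]]'
python3 -c "
from h import *
where();
im,d=snap('side','s13')
a=im[190:290,275:430,::-1]
cv2.imwrite('pics/s13c.png',cv2.resize(a,None,fx=5,fy=5,interpolation=cv2.INTER_CUBIC))
"
```

```text
t: 20.6
tool_pos: [0.6363, -0.0568, 0.1013]
tool_rot: [-0.0, 1.0, -0.022, -0.0]
wrist_force: [0.1, -0.3, 0.3]
width: 0.0001
t: 21.22
tool_pos: [0.6204, -0.0563, 0.1012]
tool_rot: [0.0, 1.0, -0.022, -0.0]
wrist_force: [0.2, 0.4, 0.5]
width: 0.0001
t 21.225 cab xy mm [34.4 -0.3] z 101.2 yaw-cab -0.03 F [0.2 0.4 0.5] w 0.0001
```

View pics/s13c.png

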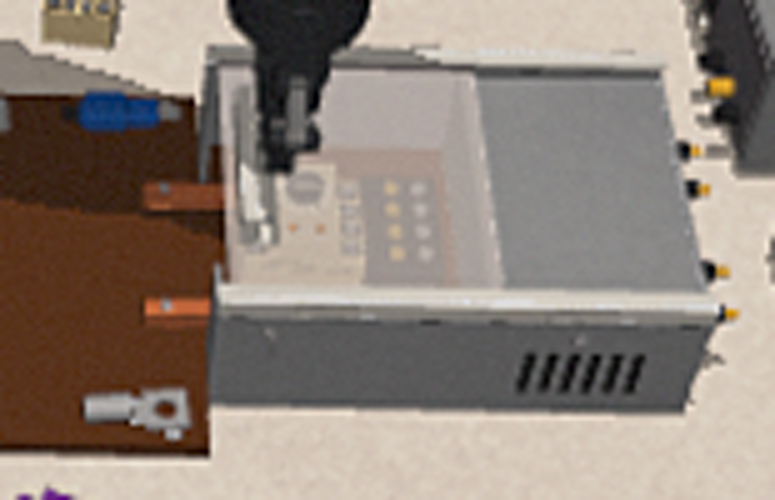

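```bash
python3 -m pendant '[[-0.01,0,0,0],[-0.02,0,0,0],[-0.02,0,0,0]]'
python3 -m pendant '[[-0.005,0,0,0],[-0.01,0,0,0],[-0.01,0,0,0]]'
python3 -m pendant '[[-0.005,0,0,0],[-0.005,0,0,0]]'

```

```text
t: 21.65
tool_pos: [0.6167, -0.0561, 0.1013]
tool_rot: [0.0, 1.0, -0.022, -0.0]
wrist_force: [0.3, 0.3, 0.9]
width: 0.0001
t: 22.02
tool_pos: [0.6148, -0.0561, 0.1013]
tool_rot: [0.0, 1.0, -0.022, -0.0]
wrist_force: [1.5, -0.8, -0.3]
width: -0.0002
t: 22.28
tool_pos: [0.6138, -0.056, 0.1013]
tool_rot: [0.0, 1.0, -0.022, -0.0]
wrist_force: [0.7, -0.6, -0.3]
width: -0.0001
```

```bash
python3 -m pendant '[[-0.005,0,0,0],[-0.005,0,0,0]]'
python3 -m pendant '[[-0.005,0,0,0],[-0.005,0,0,0]]'
python3 -m pendant '[[-0.005,0,0,0],[-0.005,0,0,0]]'

```

```text
t: 22.52
tool_pos: [0.6133, -0.056, 0.1014]
tool_rot: [0.0, 1.0, -0.022, 0.0]
wrist_force: [4.3, -1.1, -2.9]
width: -0.0002
t: 22.78
tool_pos: [0.6132, -0.056, 0.1014]
tool_rot: [0.0, 1.0, -0.022, 0.001]
wrist_force: [9.1, -0.4, -5.6]
width: 0.0
t: 23.02
tool_pos: [0.6132, -0.056, 0.1015]
tool_rot: [-0.0, 1.0, -0.022, 0.002]
wrist_force: [14.6, -0.1, -8.7]
width: -0.0
```

It has hit the stop: 14.6 N with no further travel. I'll back off, rise clear and look.

```bash
python3 -m pendant '[[0.02,0,0,0],[0.05,0,0,0],[0.07,0,-0.1,0],[0.07,0,-0.35,0],[0.07,0,-0.6,0],[0,0.25,-0.6,0],[-0.2,0.5,-0.6,0],[-0.4,0.75,-0.6,0],[-0.6,1,-0.6,0],[-0.6,1,-0.6,0],[-0.6,1,-0.6,0]]'
python3 -m pendant '[[-0.2,0.2,0,0],[-0.4,0.4,0,0],[-0.5,0.6,0,0],[-0.5,0.6,0,0],[-0.5,0.6,0,0]]'
python3 -c "
from h import *
where();
im,d=snap('side','s14')
a=im[190:290,275:430,::-1]
cv2.imwrite('pics/s14c.png',cv2.resize(a,None,fx=5,fy=5,interpolation=cv2.INTER_CUBIC))
im,d=snap('top','t14')
b=cv2.resize(im[60:255,220:345,::-1],None,fx=3.07,fy=3.07,interpolation=cv2.INTER_CUBIC)
for P in [(.0,.086,.092),(.0,-.086,.092),(.15,.086,.092),(.15,-.086,.092),(.007,.05,.114),(.017,-.05,.114)]:
    u=proj('top',w(CAB,[P]))[0]; cv2.circle(b,(int((u[0]-219.5)*3.07),int((u[1]-59.5)*3.07)),2,(0,255,0),-1)
cv2.imwrite('pics/t14c.png',b)
"
```

```text
t: 24.4
tool_pos: [0.4821, -0.2504, 0.2214]
tool_rot: [-0.0, 1.0, -0.023, 0.0]
wrist_force: [-0.1, -0.5, 0.4]
width: -0.0002
t: 25.02
tool_pos: [0.378, -0.3647, 0.2213]
tool_rot: [-0.0, 1.0, -0.022, 0.0]
wrist_force: [1.1, -0.7, 0.4]
width: 0.0001
t 25.025 cab xy mm [-194.3 -319.1] z 221.3 yaw-cab 0.05 F [ 1.1 -0.7  0.4] w 0.0001
```

View pics/t14c.png

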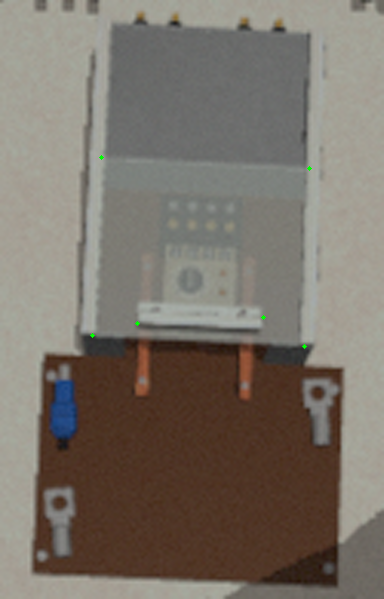

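View pics/s14c.png

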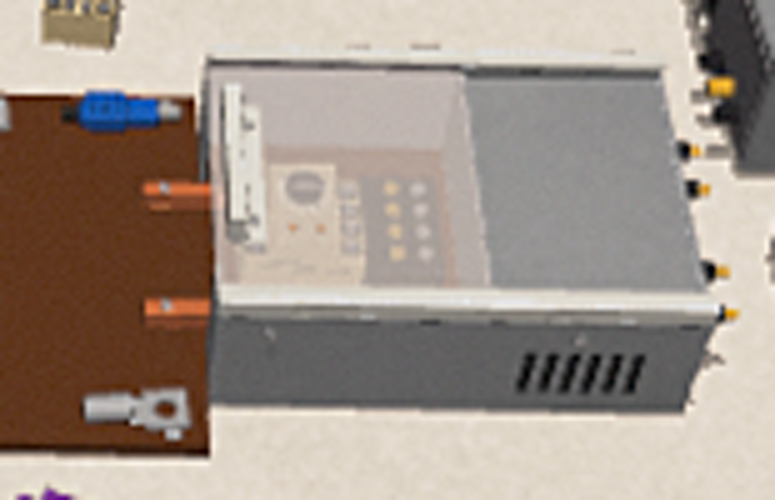

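The top view shows the door's edges and pull at the predicted shut position: back edge at (100,157), pull at (200,316). The relay is square against the block, and the lugs and clip haven't moved. I'll hand it in.

```bash
python3 -c "
from h import *
print(ctrl.job_done()); where()"
```

```text
the job is handed in; nothing more can be done
None
the job is handed in; nothing more can be done
```

The relay is fully home and square against the contact block, the door is shut over it, and the job was handed in at about 25 s of the 72 s.

**Relay:** I nudged it left from its right side with shut fingers. Then I pushed it from behind with two part-open fingertips kept above rail height and inside the lane. It measured within about 1.5 mm of the centre line and 1.5° of square on the way down. It stopped against the block at about 10 N. With the gripper clear, its top corners matched the predicted home pose within about a pixel (around 2.5 mm).

**Door:** I pushed it shut from behind its pull until it stopped dead at about 15 N. In the last top view its edges and pull sit on the predicted shut position.

**Surroundings:** The last pictures show the clip and the two lugs where they were, and the arm stood clear of everything at hand-in. I didn't look closely again at the things lying on the bench.

**Checks that disagreed:**
- The first sideways nudge moved the relay about 7 mm, more than planned, leaving it about 4 mm left of centre. I corrected this before it reached the rails.
- In the last stretch the cabinet side hid the gap to the right rail. Rail clearance there rests on the mid-lane measurement (about 8 mm to spare each side) and on sideways wrist force staying under 1 N.

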